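# Clip the gearbox shaft

## Robot

A 6-joint arm with a two-finger parallel gripper is mounted at the origin on the work surface. World frame = base frame: x ahead of the robot, y to its left, z up, the work surface at z = 0. Lengths are in m, angles in rad, forces in N, time in s.
With the tool pointing down it reaches from about 0.425 to 1.125 m from the base axis. Payload 14.9 kg.
Tool frame: the origin (TCP) lies at the very end of the fingers, on their centre line; the grasp point (between the pads) lies 19 mm behind it; z points along the fingers, y is the direction in which the jaws open and shut (so a half turn about z gives the same grasp; the last joint's range is limited). The gripper opens to 91 mm and grips with 3 to 60 N. Pads are 32 mm wide; open, the fingers measure 118 mm over their backs; the gripper's body (76 mm by 178 mm) begins 60 mm behind the grasp point.
Start: joints at [-1.263, 0.379, 1.734, -0, 1.028, -0.033], TCP at [0.234, -0.66, 0.214] pointing down, gripper open.
Joint ranges: [-2.77, 2.77], [-0.74, 2.19], [0, 2.66], [-1.06, 4.2], [0.31, 2.87], [-3.08, 3.08]. Speed limits (rad/s): [1.89, 1.89, 2.39, 3.14, 3.14, 3.14].

## Interface

Orientations are given as a unit quaternion [w, x, y, z].
In Python, from station import r gives the robot as it stands.
- The arm moves only by the tool send_rows, never from a script. Its arguments are lists of equal length, an entry for each row: "offset": the shift along the world's x, y, z in m, a list of three; "dr": the turn, a rotation vector about the world's x, y, z in rad, a list of three. A call has 1 to 5 rows; each row is the pose to reach, as a shift and turn from the pose commanded when the call began; what a row does not reach only later rows make up. A row lasts 1/12 s, in which the tool goes at most 41.7 mm and 7.16 degrees, less where a joint would pass 70% of its speed; a pose out of reach is approached as far as the arm can. A call with a gripper value outside its range is refused whole. "fingers" is the closure, from 0 (fully open) to 1 (shut), set as the call begins (left out, the last holds). The fingers move at their own pace and stop on an object; "force" is the grip in N (left out, the last holds). Time passes only in rows, so rows that repeat a pose let the fingers close. It gives the time, the measured TCP pose, the force and the opening at its end, in the units of the state.
- r.state(): the state, without advancing time (a new reading comes with each control period).
- r.capture(name): name is "side" or "top"; returns a dict with "color" (400x640x3 uint8, blue, green, red), "range_z" (400x640 float32, m along the optical axis (not along the pixel's ray), 0 where there is no reading), "vfov" (degrees; the focal length in pixels is half the picture's height over the tangent of half this angle, whatever the lens; pixels are square), "cx", "cy" (the principal point, pixels), "rvec" (rotation vector, rad) and "tvec" (3), from world to camera coordinates, as OpenCV has them. Camera axes: x right, y down, z forward; pixel columns grow to the right and rows downward; lengths in m; the calibration is good to about 2 mm. A picture is of the moment at which its call begins.
- r.job_done(): hands the job in, once; it reports no verdict.
The state is a dict: "t": time; "joint_positions": joint angles; "qvel": joint speeds; "tau": joint torques, N m; "tool_pos": TCP position; "tcp_rot": TCP orientation; "force": force on the tool from outside, world axes, zero at the start; "moment": the same for the moment, N m; "gripper_width": finger opening in m.
Only numpy, scipy, OpenCV 4.12 (cv2) and the standard library are available. Lean on these libraries where they do the work, as an engineer would, in place of code of your own. Each camera call takes 0.05 s, during which the arm holds its last target.

## Task

A gearbox shaft lies on V-blocks on the garage bench with one empty brass-coloured groove. Take the large orange spring clip by its tab and press it straight down over the shaft into that groove until it snaps fully home, then let go. Leave the smaller green clip and the red grease can alone.

Things in the scene. Friction and masses are not known exactly. Their poses are not given: they have to be found in the camera images.
- clip: Large orange sprung C-clip 54x16x90 mm, 50-100 g, standing mouth down. Origin: centre of its 30 mm bore, 30 above its jaw tips. y: bore axis, x: across jaws, z: up. Tab 30(x)x12(y), z +25 to +60; bridge 46x16, z +15 to +25, its underside lands on the groove floor. Mouth 44 wide at the tips, 22 mm sprung throat at z -11: about 12 N downwards snaps it on; it then grips. Symmetric under half turn in z.
- groove (a point): Centre of the empty brass-coloured groove, on the axis of the fixed level shaft, 85 mm above the bench. y: along the shaft, z: up. Groove 30 mm in diameter, 28 long; shaft 44 mm either side: a 26 long collar at +y, at -y 190 mm more with V-blocks from y -60 and a 92 mm gear at y -105 to -135. 67 mm free below the axis. Clip seated: its origin here, its y along the shaft.
- small_clip: Smaller green clip of the same shape (35 wide, 10 thick, 59 mm tall), the wrong size, standing on the bench. To be left alone. Origin: its bore centre, 20 mm above the bench.
- grease_can: Red closed can, 66 mm in diameter, 100 mm tall, to be left alone. Origin: centre of its underside.
Not all that is in view belongs to the job. Several things have the shape of the clip; the one meant has the colours described above.

How it is judged:
At the end, for the whole second after the job is handed in: The orange clip sits snapped in the groove: its bore centre within 6 mm of the shaft's axis (sideways and in height) and within 10 mm of the groove's middle along the shaft, its bore along the shaft within 15 degrees, released and at rest (x of clip in the frame of groove between -0.006 and 0.006 m and z of clip in the frame of groove between -0.006 and 0.006 m and y of clip in the frame of groove between -0.01 and 0.01 m and angle between the y axis of clip and the y axis of groove, either way round below 0.26 rad and linear speed of clip below 0.02 m/s); the robot touches nothing.
It fails at once if the small green clip is moved by more than 30 mm or toppled (distance of small_clip from where it was at the start of the episode above 0.03 m or angle between small_clip's own z axis and vertical above 0.6 rad).
It fails at once if the grease can is moved by more than 30 mm or toppled (distance of grease_can from where it was at the start of the episode above 0.03 m or angle between grease_can's own z axis and vertical above 0.6 rad).
It also fails if it takes over 35 s, if anything falls off the work surface, if the arm or the gripper's body presses on something with over 40 N, if the wrist force passes 120 N, or if a joint passes its speed limit or range.

## Working session

There is one attempt and no reset: what is moved stays moved. The work goes in short steps, Python scripts to look and compute and a tool call to move; the robot and the scene stay as the last step left them, time stands still between calls to the robot, and variables do not carry over. Pictures are saved under pics/ and viewed, and the job is handed in when it is done.

Besides the shell and the picture viewer there is one more tool, called after "Request:" in YAML: its name, and indented under it one key for each argument. send_rows: Moves the arm, as the interface text tells. Its arguments: {"type":"object","properties":{"offset":{"type":"array","items":{"type":"array","items":{"type":"number"}}},"dr":{"type":"array","items":{"type":"array","items":{"type":"number"}}},"fingers":{"type":"number"},"force":{"type":"number"}},"required":["offset","dr"]}

```bash
mkdir -p pics
cat > h.py <<'E'
import numpy as np, cv2
from station import r
def cap(name,fn=None):
    c=r.capture(name)
    if fn: cv2.imwrite('pics/'+fn,c['color'])
    np.savez('last_%s.npz'%name,**c)
    return c
def load(name): return dict(np.load('last_%s.npz'%name))
def pts(c):
    h,w=c['range_z'].shape
    f=h/2/np.tan(np.radians(float(c['vfov']))/2)
    v,u=np.mgrid[:h,:w]; z=c['range_z']
    P=np.stack([(u-c['cx'])/f*z,(v-c['cy'])/f*z,z],-1)
    R=cv2.Rodrigues(np.array(c['rvec'],float).ravel())[0]
    return (P-np.array(c['tvec']).ravel())@R
E
python3 - <<'E'
from h import *
cap('side','s0.png');c=cap('top','t0.png')
print(c['vfov'],c['cx'],c['cy'],c['rvec'],c['tvec']);print(r.state())
E
```

```text
56.435544007906856 324.4537594280872 199.98979515844638 [ 2.19865663 -2.18078939  0.07229486] [0.05497205 0.60110093 0.68717051]
{'t': 0.1, 'joint_positions': array([-1.26328418e+00,  3.79338862e-01,  1.73471315e+00,  2.33508095e-05,
        1.02850730e+00, -3.32778748e-02]), 'qvel': array([-0.00157496,  0.00025948, -0.00238203,  0.00033578,  0.00130623,
       -0.00051498]), 'tau': array([-1.13697433e-04, -7.65042400e+01, -4.35293305e+01,  6.51927525e-02,
        3.97909724e-02, -2.01960398e-05]), 'tool_pos': array([ 0.2338703 , -0.65940403,  0.21337049]), 'tcp_rot': array([-4.80159335e-04,  9.85518769e-01,  1.69565688e-01, -5.61616694e-05]), 'force': array([-0.30718222, -0.19828624,  0.00613929]), 'moment': array([ 0.04454217, -0.00671295, -0.0217924 ]), 'gripper_width': 0.09094602597164841}
```

View pics/s0.png

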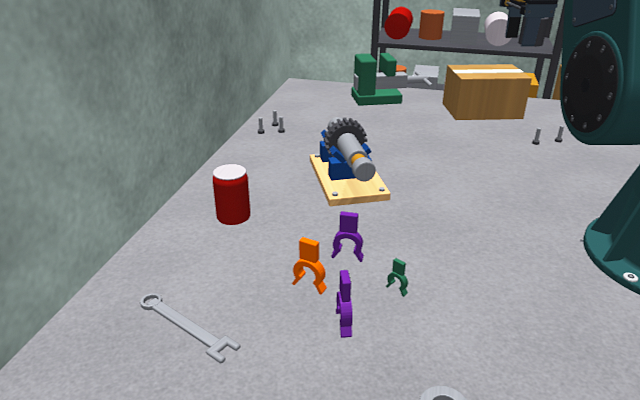

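View pics/t0.png

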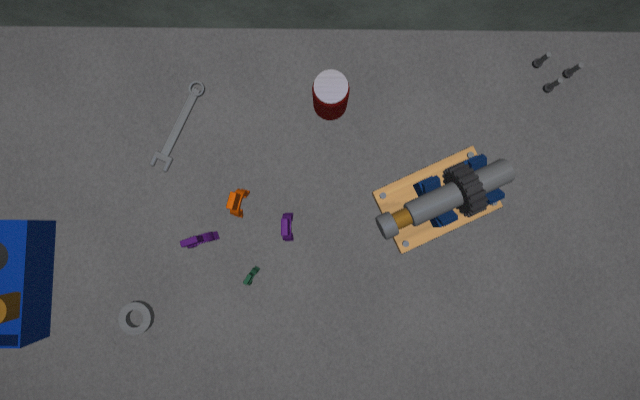

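Clip-shaped candidates in the side and top pictures:
- Orange: side (309,265), top (237,202).
- Purple 1: side (348,236), top (287,227).
- Purple 2: side (345,303), top (199,240).
- Small green: side (398,276), top (251,275).

I choose the orange one. The brass groove is at top (402,218). Next I'll check close crops and measure.

Run:
```python
from h import *
a=load('side');b=load('top')
A=cv2.resize(a['color'][225:305,270:370],None,fx=4,fy=4,interpolation=cv2.INTER_CUBIC)
B=cv2.resize(b['color'][150:250,340:440],None,fx=4,fy=4,interpolation=cv2.INTER_CUBIC)
C=np.zeros((720,400,3),np.uint8);C[:320]=A;C[320:]=B
C=np.zeros((400,800,3),np.uint8);C[:320,:400]=A;C[:,400:]=B
cv2.imwrite('pics/crop0.png',C)
def hsv(c): return cv2.cvtColor(c['color'],cv2.COLOR_BGR2HSV)
def axis(P):
    d=P[:,:2]-P[:,:2].mean(0); w,v=np.linalg.eigh(d.T@d/len(d)); return np.degrees(np.arctan2(v[1,1],v[0,1])),np.sqrt(w)
for n,c,(u0,u1,v0,v1) in (('side',a,(285,330,230,300)),('top',b,(220,255,183,222))):
    P=pts(c);H=hsv(c);m=np.zeros(H.shape[:2],bool);m[v0:v1,u0:u1]=1
    m&=(H[...,0]>5)&(H[...,0]<22)&(H[...,1]>150)&(c['range_z']>0)
    Q=P[m];print(n,len(Q),'z',Q[:,2].min(),Q[:,2].max())
    for lo,hi in((.002,.05),(.058,.1),(.082,.1)):
        q=Q[(Q[:,2]>lo)&(Q[:,2]<hi)]
        if len(q)>5:
            rr=cv2.minAreaRect((q[:,:2]*1000).astype(np.float32));print(lo,hi,len(q),q.mean(0).round(4),axis(q),rr)
P=pts(b)
for p in((330,87),(251,275),(287,227),(199,240),(402,218),(388,226),(430,206),(500,174)): print(p,P[p[1],p[0]].round(4))
# shaft fit: top points in region, along the shaft
m=np.zeros(P.shape[:2],bool);m[150:245,370:520]=1
m&=(P[...,2]>.088)&(P[...,2]<.115)&(b['range_z']>0)
q=P[m];print('shaft',len(q),axis(q),cv2.minAreaRect((q[:,:2]*1000).astype(np.float32)))
H=hsv(b);g=np.zeros(P.shape[:2],bool);g[195:240,370:440]=1
g&=(H[...,0]>10)&(H[...,0]<30)&(H[...,1]>170)&(P[...,2]>.07)
q=P[g];print('brass',len(q),q.mean(0),q[:,2].max(),cv2.minAreaRect((q[:,:2]*1000).astype(np.float32)),axis(q))
```

```text
side 969 z -0.0009237862156043908 0.09304008659102636
0.002 0.05 446 [0.5908 0.2263 0.0295] (np.float64(167.95929236668218), array([0.00473288, 0.01851111])) ((605.602783203125, 215.00338745117188), (28.206571578979492, 80.21336364746094), 59.429527282714844)
0.058 0.1 401 [0.5938 0.2251 0.0776] (np.float64(169.858527133297), array([0.00266642, 0.00899251])) ((594.6875610351562, 221.93710327148438), (12.865577697753906, 31.200498580932617), 75.5379409790039)
0.082 0.1 159 [0.5941 0.2238 0.0884] (np.float64(168.06282120400317), array([0.00318487, 0.00886399])) ((595.05322265625, 221.84280395507812), (12.865577697753906, 30.44525146484375), 75.5379409790039)
top 374 z 0.0017630501556159344 0.09256453677361212
0.002 0.05 152 [0.5933 0.2167 0.0354] (np.float64(163.9963996992043), array([0.00485681, 0.01933033])) ((594.4591674804688, 219.80072021484375), (15.850886344909668, 52.12082290649414), 75.50203704833984)
0.058 0.1 181 [0.5948 0.2175 0.0836] (np.float64(164.47928428807495), array([0.00358035, 0.00839479])) ((595.643798828125, 219.52398681640625), (11.791877746582031, 29.6408634185
[... 223 characters left out ...]

(330, 87) [0.7892 0.0521 0.1003]
(251, 275) [0.4642 0.1887 0.0581]
(287, 227) [0.5496 0.1234 0.0876]
(199, 240) [0.5261 0.2747 0.081 ]
(402, 218) [ 0.5663 -0.0696  0.1019]
(388, 226) [ 0.5528 -0.0452  0.108 ]
(430, 206) [ 0.5864 -0.1149  0.1078]
(500, 174) [ 0.6407 -0.232   0.1081]
shaft 3435 (np.float64(115.52318850639047), array([0.01690557, 0.06922766])) ((596.5219116210938, -148.35464477539062), (90.87479400634766, 245.09288024902344), 34.536224365234375)
brass 97 [ 0.56485163 -0.07130777  0.09760454] 0.10202664960325179 ((565.7003173828125, -71.87120819091797), (26.237228393554688, 26.117557525634766), 23.860698699951172) (np.float64(72.33574719022258), array([0.00737302, 0.00794578]))
```

View pics/crop0.png

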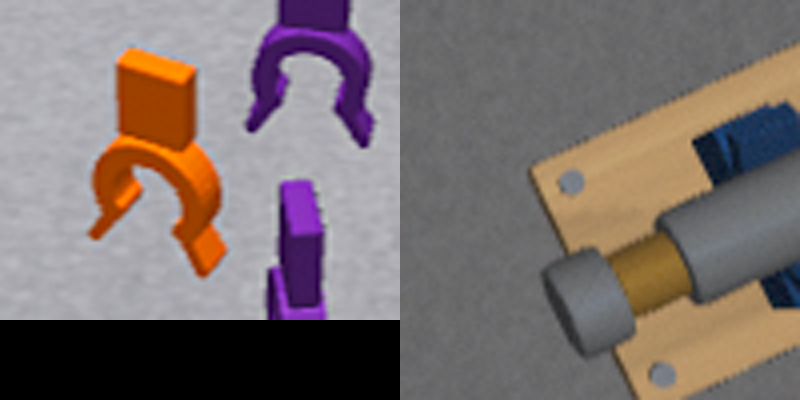

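The crop confirms the orange clip at side (309,265). The brass groove is between the collar at top (388,226) and the long shaft. Next I'll fit the shaft axis and the groove edges from both cameras.

Run:
```python
from h import *
from scipy.optimize import least_squares
for n in('top','side'):
    c=load(n);P=pts(c);q=P[c['range_z']>0]
    o=np.array([.5657,-.0715]);
    def co(q,th): 
        d=np.array([np.cos(th),np.sin(th)]);return (q[:,:2]-o)@d,(q[:,:2]-o)@np.array([d[1],-d[0]])
    th=np.radians(115.5)
    for it in range(3):
        s,t=co(q,th)
        m=(q[:,2]>.088)&(q[:,2]<.113)&(abs(t)<.03)&(((s>-.095)&(s<-.022))|((s>.02)&(s<.036))|((s<-.15)&(s>-.2)))
        Q=q[m]
        def f(p):
            s,t=co(Q,p[0]);return np.hypot(t-p[1],Q[:,2]-p[2])-.022
        R=least_squares(f,[th,0,.085],loss='soft_l1',f_scale=.001);th=R.x[0]
    s,t=co(q,th);print(n,len(Q),np.degrees(th),R.x[1:],np.abs(R.fun).mean())
    # profile of ridge height along s
    for a in np.arange(-.04,.05,.002):
        k=(abs(t-R.x[1])<.008)&(s>=a)&(s<a+.002)&(q[:,2]>.07)
        if k.any(): print('%.3f:%.4f'%(a+.001,np.median(q[k,2])),end=' ')
    print()
    # brass
    H=cv2.cvtColor(c['color'],cv2.COLOR_BGR2HSV)[c['range_z']>0]
    k=(H[:,0]>10)&(H[:,0]<30)&(H[:,1]>150)&(abs(s)<.03)&(abs(t)<.022)&(q[:,2]>.075)
    print('brass s',k.sum(),np.percentile(s[k],[0,5,50,95,100]),'t',t[k].mean())
    d=np.array([np.cos(th),np.sin(th)]);print('t->world', o+np.array([d[1],-d[0]])*R.x[1],d)
```

```text
top 2060 115.27508308109725 [0.00076816 0.08459548] 0.0006885559030706503
-0.039:0.1061 -0.037:0.1067 -0.035:0.1064 -0.033:0.1058 -0.031:0.1064 -0.029:0.1062 -0.027:0.1058 -0.025:0.1068 -0.023:0.1057 -0.021:0.1065 -0.019:0.1065 -0.017:0.1057 -0.015:0.1042 -0.013:0.0996 -0.011:0.0985 -0.009:0.0991 -0.007:0.1002 -0.005:0.0990 -0.003:0.0996 -0.001:0.1001 0.001:0.0992 0.003:0.0996 0.005:0.0995 0.007:0.0995 0.009:0.0995 0.011:0.0994 0.013:0.0995 0.015:0.1036 0.017:0.1064 0.019:0.1061 0.021:0.1062 0.023:0.1062 0.025:0.1059 0.027:0.1063 0.029:0.1062 0.031:0.1066 0.033:0.1057 0.035:0.1066 0.037:0.1058 0.039:0.0982 0.041:0.0883 
brass s 251 [-0.01320126 -0.0118768   0.0002234   0.01172344  0.01309532] t 0.0007947780760853312
t->world [ 0.56639462 -0.07117202] [-0.42696465  0.90426831]
side 445 115.26625229808201 [7.83416344e-05 8.59506229e-02] 0.0006526085625081756
-0.039:0.1079 -0.037:0.1069 -0.035:0.1071 -0.033:0.1088 -0.031:0.1075 -0.029:0.1072 -0.027:0.1069 -0.023:0.1082 -0.021:0.1068 -0.019:0.1077 -0.017:0.1060 -0.015:0.1035 -0.013:0.1035 -0.011:0.1010 -0.009:0.1007 -0.007:0.1002 -0.005:0.1000 -0.003:0.1013 -0.001:0.0997 0.001:0.1014 0.003:0.1007 0.005:0.1010 0.015:0.1057 0.017:0.1070 0.019:0.1083 0.021:0.1071 0.023:0.1070 0.025:0.1077 0.027:0.1093 0.029:0.1081 0.031:0.1072 0.033:0.1068 0.035:0.1068 0.037:0.0992 0.039:0.0911 0.041:0.0881 0.043:0.0880 
brass s 56 [-0.01637658 -0.01354669 -0.00620666  0.00284666  0.00396143] t 0.0067980358302564695
t->world [ 0.56577085 -0.07146656] [-0.42682528  0.90433411]
```

Request:
send_rows:
  offset:
    - [0.02,0.035,0.01]
    - [0.04,0.07,0.015]
    - [0.06,0.105,0.02]
    - [0.08,0.14,0.02]
    - [0.1,0.175,0.02]
  dr:
    - [0,0,-0.12]
    - [0,0,-0.24]
    - [0,0,-0.36]
    - [0,0,-0.48]
    - [0,0,-0.597]
  fingers: 0

```text
t: 0.52
tool_pos: [0.3344, -0.4831, 0.234]
tcp_rot: [0.0, 0.991, -0.131, 0.0]
force: [1.8, -0.5, 0.2]
gripper_width: 0.0913
```

Request:
send_rows:
  offset:
    - [0.02,0.035,0]
    - [0.04,0.07,0]
    - [0.06,0.105,0]
    - [0.08,0.14,0]
    - [0.1,0.175,0]
  dr:
    - [0,0,0]
    - [0,0,0]
    - [0,0,0]
    - [0,0,0]
    - [0,0,0]

```text
t: 0.93
tool_pos: [0.4344, -0.3078, 0.2339]
tcp_rot: [-0.0, 0.992, -0.128, -0.0]
force: [1.4, -0.4, 0.4]
gripper_width: 0.0914
```

Request:
send_rows:
  offset:
    - [0.02,0.036,0]
    - [0.04,0.072,0]
    - [0.06,0.108,0]
    - [0.08,0.144,0]
    - [0.1,0.18,0]
  dr:
    - [0,0,0]
    - [0,0,0]
    - [0,0,0]
    - [0,0,0]
    - [0,0,0]

```text
t: 1.35
tool_pos: [0.5344, -0.1277, 0.2339]
tcp_rot: [0.0, 0.992, -0.128, 0.0]
force: [0.6, -1.3, 0.5]
gripper_width: 0.0913
```

Request:
send_rows:
  offset:
    - [0.01,0.038,0]
    - [0.02,0.076,0]
    - [0.03,0.114,0]
    - [0.04,0.152,0]
    - [0.05,0.19,0]
  dr:
    - [0,0,0]
    - [0,0,0]
    - [0,0,0]
    - [0,0,0]
    - [0,0,0]

```text
t: 1.77
tool_pos: [0.5839, 0.0623, 0.2338]
tcp_rot: [0.0, 0.992, -0.128, -0.0]
force: [0.7, -0.4, -0.1]
gripper_width: 0.0909
```

Request:
send_rows:
  offset:
    - [0.0024,0.035,-0.01]
    - [0.005,0.07,-0.03]
    - [0.0075,0.105,-0.05]
    - [0.01,0.14,-0.07]
    - [0.0116,0.158,-0.089]
  dr:
    - [0,0,0]
    - [0,0,0]
    - [0,0,0]
    - [0,0,0]
    - [0,0,0]

```text
t: 2.18
tool_pos: [0.5952, 0.2214, 0.1437]
tcp_rot: [-0.0, 0.992, -0.127, -0.0]
force: [0.9, 0.3, 0.7]
gripper_width: 0.0909
```

Run:
```python
from h import *
c=cap('side','s1.png');print(r.state()['tool_pos'])
P=pts(c)
cv2.imwrite('pics/s1c.png',cv2.resize(c['color'][130:330,210:410],None,fx=3,fy=3,interpolation=cv2.INTER_CUBIC))
cap('top','t1.png')
```

```text
[0.5937268  0.22219945 0.14010621]
```

View pics/s1c.png

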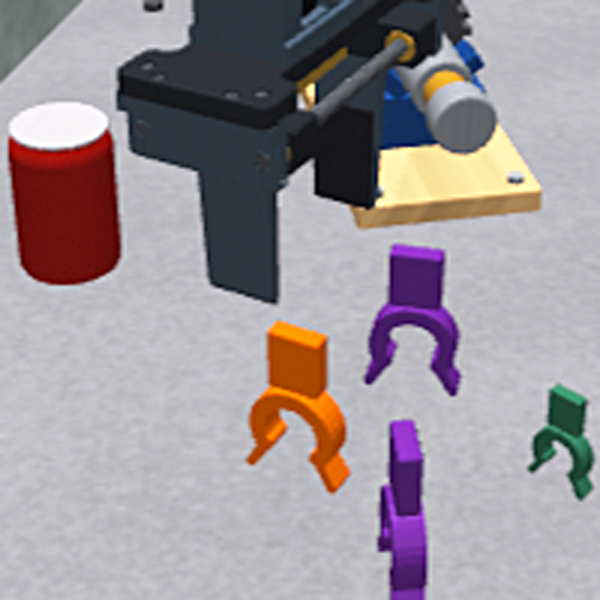

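View pics/t1.png

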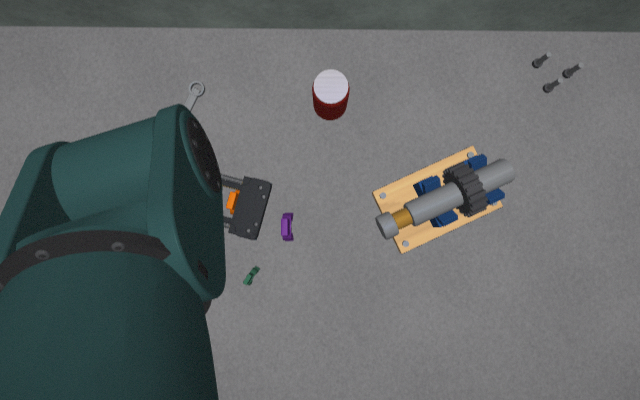

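The side crop shows the fingers at (240,230) and (345,150) straddling the line of the orange tab at (297,350). The purple clips and the green clip are clear. I'll descend.

Request:
send_rows:
  offset:
    - [0,0,-0.02]
    - [0,0,-0.045]
    - [0,0,-0.065]
    - [0,0,-0.08]
    - [0,0,-0.083]
  dr:
    - [0,0,0]
    - [0,0,0]
    - [0,0,0]
    - [0,0,0]
    - [0,0,0]

```text
t: 2.7
tool_pos: [0.5944, 0.2172, 0.0598]
tcp_rot: [0.001, 0.992, -0.128, -0.001]
force: [-0.3, -0.2, -0.5]
gripper_width: 0.0913
```

Request:
send_rows:
  offset:
    - [0,0,0]
    - [0,0,0]
  dr:
    - [0,0,0]
    - [0,0,0]

```text
t: 2.87
tool_pos: [0.5962, 0.2181, 0.0629]
tcp_rot: [-0.0, 0.992, -0.128, 0.0]
force: [0.2, 0.3, -0.0]
gripper_width: 0.0914
```

Run:
```python
from h import *
c=cap('side');s=r.state();print(s['tool_pos'],s['force'])
cv2.imwrite('pics/s2c.png',cv2.resize(c['color'][180:310,240:400],None,fx=4,fy=4,interpolation=cv2.INTER_CUBIC))
```

```text
[0.5964076  0.21830349 0.06324865] [ 0.16199888 -0.05675061 -0.48155888]
```

View pics/s2c.png

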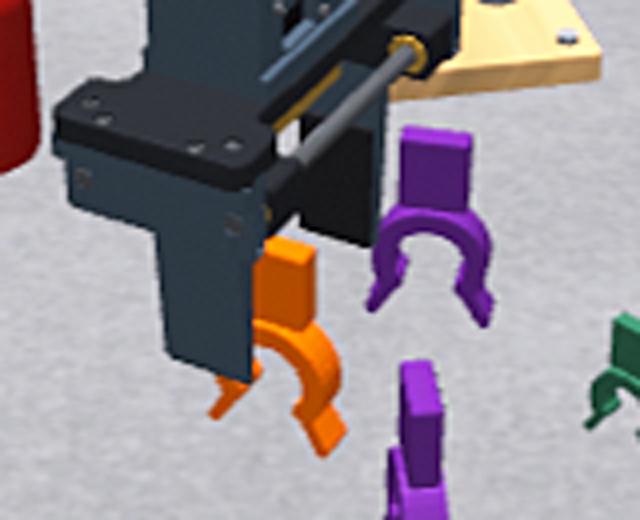

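The fingers straddle the tab: tab at (285,285), near finger tip at (210,360), just above the bridge. I'll close.

Request:
send_rows:
  offset:
    - [0,0,0]
    - [0,0,0]
    - [0,0,0]
    - [0,0,0]
    - [0,0,0]
  dr:
    - [0,0,0]
    - [0,0,0]
    - [0,0,0]
    - [0,0,0]
    - [0,0,0]
  fingers: 1
  force: 50

```text
t: 3.33
tool_pos: [0.5956, 0.2183, 0.0621]
tcp_rot: [-0.0, 0.992, -0.128, 0.0]
force: [0.3, 0.0, 1.5]
gripper_width: 0.0609
```

Request:
send_rows:
  offset:
    - [0,0,0]
    - [0,0,0]
    - [0,0,0]
    - [0,0,0]
    - [0,0,0]
  dr:
    - [0,0,0]
    - [0,0,0]
    - [0,0,0]
    - [0,0,0]
    - [0,0,0]

```text
t: 3.75
tool_pos: [0.5955, 0.2182, 0.0619]
tcp_rot: [0.0, 0.992, -0.128, -0.0]
force: [0.3, 0.4, -0.7]
gripper_width: 0.0274
```

Request:
send_rows:
  offset:
    - [0,0,0]
    - [0,0,0]
    - [0,0,0]
    - [0,0,0]
    - [0,0,0]
  dr:
    - [0,0,0]
    - [0,0,0]
    - [0,0,0]
    - [0,0,0]
    - [0,0,0]

```text
t: 4.17
tool_pos: [0.5955, 0.2182, 0.0619]
tcp_rot: [0.0, 0.992, -0.128, -0.0]
force: [-0.2, -0.2, -1.2]
gripper_width: 0.0117
```

Request:
send_rows:
  offset:
    - [0,0,0]
    - [0,0,0]
    - [0,0,0]
  dr:
    - [0,0,0]
    - [0,0,0]
    - [0,0,0]

```text
t: 4.42
tool_pos: [0.5956, 0.2182, 0.0619]
tcp_rot: [-0.0, 0.992, -0.128, 0.0]
force: [-0.5, 0.2, -1.9]
gripper_width: 0.0119
```

Request:
send_rows:
  offset:
    - [0,0,0.01]
    - [0,0,0.03]
    - [0,0,0.055]
    - [0,0,0.08]
    - [0,0,0.1]
  dr:
    - [0,0,0]
    - [0,0,0]
    - [0,0,0]
    - [0,0,0]
    - [0,0,0]

```text
t: 4.83
tool_pos: [0.5959, 0.2184, 0.1645]
tcp_rot: [-0.0, 0.992, -0.128, 0.001]
force: [0.7, -0.3, 0.1]
gripper_width: 0.0118
```

Request:
send_rows:
  offset:
    - [-0.002,-0.01,0.01]
    - [-0.005,-0.03,0.025]
    - [-0.008,-0.06,0.038]
    - [-0.011,-0.09,0.045]
    - [-0.013,-0.12,0.05]
  dr:
    - [0,0,0.05]
    - [0,0,0.12]
    - [0,0,0.2]
    - [0,0,0.28]
    - [0,0,0.36]

```text
t: 5.25
tool_pos: [0.5825, 0.0973, 0.2138]
tcp_rot: [-0.0, 0.999, 0.054, 0.001]
force: [0.2, -1.1, -0.3]
gripper_width: 0.012
```

Request:
send_rows:
  offset:
    - [-0.003,-0.03,0]
    - [-0.006,-0.06,0]
    - [-0.01,-0.09,0]
    - [-0.012,-0.115,0]
    - [-0.014,-0.13,0]
  dr:
    - [0,0,0.08]
    - [0,0,0.16]
    - [0,0,0.24]
    - [0,0,0.3]
    - [0,0,0.337]

```text
t: 5.67
tool_pos: [0.5682, -0.034, 0.2128]
tcp_rot: [0.0, 0.976, 0.22, 0.0]
force: [0.2, 1.5, -1.0]
gripper_width: 0.0117
```

Request:
send_rows:
  offset:
    - [-0.001,-0.015,0]
    - [-0.002,-0.03,0]
    - [-0.0025,-0.0395,0]
    - [-0.0025,-0.0395,0]
    - [-0.0025,-0.0395,0]
  dr:
    - [0,0,0]
    - [0,0,0]
    - [0,0,0]
    - [0,0,0]
    - [0,0,0]

```text
t: 6.08
tool_pos: [0.5661, -0.0713, 0.2123]
tcp_rot: [-0.0, 0.976, 0.218, 0.0]
force: [-0.1, 0.3, -1.3]
gripper_width: 0.0118
```

Run:
```python
from h import *
cap('side','s3.png');c=cap('top','t3.png');s=r.state();print(s['tool_pos'],s['tcp_rot'],s['force'],s['gripper_width'])
c=load('side')
P=pts(c);H=cv2.cvtColor(c['color'],cv2.COLOR_BGR2HSV)
m=(H[...,0]>5)&(H[...,0]<16)&(H[...,1]>170)&(c['range_z']>0)&(abs(P[...,0]-.566)<.08)&(abs(P[...,1]+.07)<.08)&(P[...,2]>.12)
q=P[m];print(len(q),q.min(0),q.max(0))
v,u=np.where(m);print(u.min(),u.max(),v.min(),v.max())
cv2.imwrite('pics/s3c.png',cv2.resize(c['color'][80:210,280:440],None,fx=5,fy=4.6,interpolation=cv2.INTER_CUBIC))
```

```text
[ 0.56612347 -0.07065066  0.21209006] [-3.74717424e-05  9.75780914e-01  2.18750095e-01  4.96463518e-05] [ 0.33504178 -0.65363376 -0.72140128] 0.011952512378091725
399 [ 0.49699154 -0.0837974   0.1527148 ] [ 0.59148062 -0.01318015  0.39420302]
348 400 3 134
```

View pics/s3c.png

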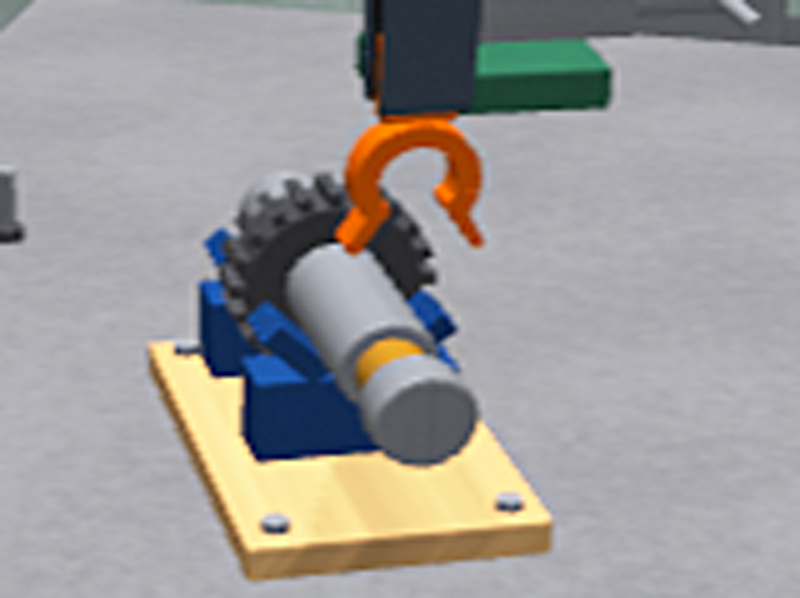

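View pics/t3.png

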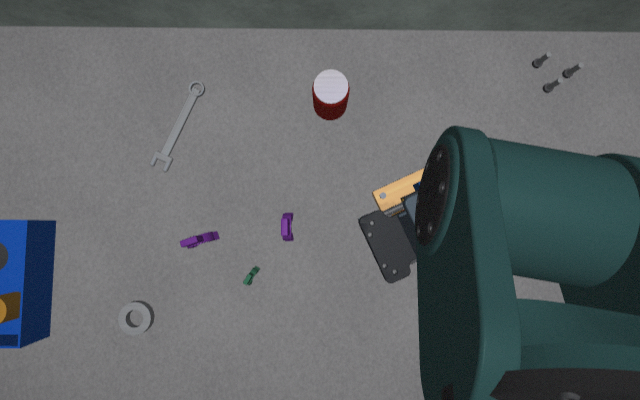

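The side crop shows the clip held level, jaws at (350,240) and (475,240), above and behind the collar in view. Next I'll measure it in the same camera's shaft frame.

```bash
cat > m.py <<'E'
from h import *
def meas(zlo,zhi,zbins):
    c=load('side');P=pts(c);H=cv2.cvtColor(c['color'],cv2.COLOR_BGR2HSV)
    k=(H[...,0]>5)&(H[...,0]<15)&(H[...,1]>170)&(c['range_z']>0)
    q=P[k];o=np.array([.56577,-.07147]);d=np.array([-.4268,.9043]);e=np.array([d[1],-d[0]])
    s=(q[:,:2]-o)@d;t=(q[:,:2]-o)@e
    w=(abs(s)<.03)&(abs(t)<.04)&(q[:,2]>zlo)&(q[:,2]<zhi)
    q=q[w];s=s[w];t=t[w];print(len(q),'z',q[:,2].min(),q[:,2].max(),'s',s.min(),s.max(),'t',t.min(),t.max())
    for a in np.arange(zlo,zhi,zbins):
        b=(q[:,2]>=a)&(q[:,2]<a+zbins)
        if b.sum()>3: print('z%.3f n%d t %.4f %.4f mid %.4f s med %.4f'%(a,b.sum(),t[b].min(),t[b].max(),(t[b].min()+t[b].max())/2,np.median(s[b])))
    # front-face yaw & fit
    return q,s,t
E
python3 - <<'E'
from m import *
q,s,t=meas(.14,.225,.005)
A=np.c_[t,q[:,2],np.ones(len(t))];f=s<np.inf
for _ in range(5):
    x=np.linalg.lstsq(A[f],s[f],rcond=None)[0];f=abs(s-A@x)<.003
print('face: ds/dt,ds/dz',x,f.sum(), 's at t=0,z=.18',x[1]*.18+x[2])
E
```

```text
374 z 0.1527148019170388 0.22288519757044845 s -0.009275162671969683 0.012667455964153662 t -0.025015884997378425 0.02687642409842101
z0.150 n5 t -0.0250 0.0269 mid 0.0009 s med 0.0066
z0.155 n24 t -0.0240 0.0268 mid 0.0014 s med 0.0069
z0.160 n26 t -0.0201 0.0246 mid 0.0022 s med 0.0072
z0.165 n22 t -0.0203 0.0225 mid 0.0011 s med 0.0084
z0.170 n36 t -0.0209 0.0232 mid 0.0012 s med 0.0079
z0.175 n32 t -0.0219 0.0247 mid 0.0014 s med 0.0072
z0.180 n32 t -0.0233 0.0248 mid 0.0008 s med 0.0089
z0.185 n32 t -0.0220 0.0252 mid 0.0016 s med 0.0087
z0.190 n30 t -0.0198 0.0239 mid 0.0020 s med 0.0075
z0.195 n48 t -0.0177 0.0208 mid 0.0015 s med 0.0083
z0.200 n48 t -0.0149 0.0174 mid 0.0012 s med 0.0085
z0.205 n27 t -0.0120 0.0136 mid 0.0008 s med 0.0064
z0.210 n10 t -0.0143 0.0137 mid -0.0003 s med 0.0062
face: ds/dt,ds/dz [-0.01008741 -0.00820158  0.00992383] 270 s at t=0,z=.18 0.008447547581299106
```

Clip centre is 1.3 mm off sideways and 0.5 mm off along the shaft, within 1° in yaw. I'll correct slightly and descend.

Request:
send_rows:
  offset:
    - [-0.001,-0.0005,-0.01]
    - [-0.001,-0.0005,-0.025]
    - [-0.001,-0.0005,-0.04]
    - [-0.001,-0.0005,-0.05]
    - [-0.001,-0.0005,-0.055]
  dr:
    - [0,0,0]
    - [0,0,0]
    - [0,0,0]
    - [0,0,0]
    - [0,0,0]

```text
t: 6.6
tool_pos: [0.5642, -0.0712, 0.155]
tcp_rot: [-0.0, 0.976, 0.219, -0.001]
force: [-0.1, -0.0, -0.3]
gripper_width: 0.0115
```

Request:
send_rows:
  offset:
    - [0,0,0]
    - [0,0,0]
    - [0,0,-0.003]
    - [0,0,-0.006]
    - [0,0,-0.01]
  dr:
    - [0,0,0]
    - [0,0,0]
    - [0,0,0]
    - [0,0,0]
    - [0,0,0]

```text
t: 7.02
tool_pos: [0.5655, -0.0718, 0.1473]
tcp_rot: [0.0, 0.976, 0.219, 0.001]
force: [0.2, -0.2, -0.2]
gripper_width: 0.0117
```

Run:
```python
from m import *
c=cap('side');s=r.state();print(s['tool_pos'],s['force'],s['moment'])
meas(.08,.14,.01)
cv2.imwrite('pics/s4c.png',cv2.resize(c['color'][80:210,280:440],None,fx=5,fy=4.6,interpolation=cv2.INTER_CUBIC))
```

```text
[ 0.56490035 -0.07174398  0.14626817] [-0.29444391  0.3735909  -0.62696668] [-0.05002653  0.07958017  0.04322278]
302 z 0.08618898032279108 0.1398958535599789 s -0.02201976366812721 0.024391005150611638 t -0.026591833730208403 0.025507218390070474
z0.080 n12 t -0.0266 0.0255 mid -0.0005 s med 0.0053
z0.090 n42 t -0.0247 0.0251 mid 0.0002 s med 0.0060
z0.100 n46 t -0.0218 0.0217 mid -0.0000 s med 0.0078
z0.110 n61 t -0.0232 0.0247 mid 0.0007 s med 0.0075
z0.120 n58 t -0.0227 0.0236 mid 0.0005 s med 0.0075
z0.130 n83 t -0.0174 0.0195 mid 0.0010 s med 0.0080
```

View pics/s4c.png

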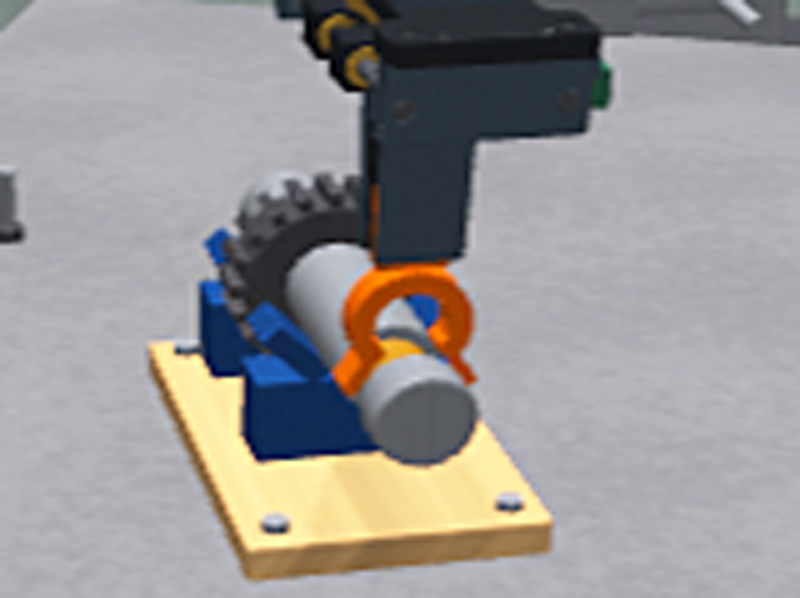

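The clip is in the groove, jaws at (350,370) and (465,370) straddling the brass at (400,350), and centred within 1 mm with no force. I'll press down.

Request:
send_rows:
  offset:
    - [0,0,-0.003]
    - [0,0,-0.006]
    - [0,0,-0.009]
    - [0,0,-0.012]
    - [0,0,-0.015]
  dr:
    - [0,0,0]
    - [0,0,0]
    - [0,0,0]
    - [0,0,0]
    - [0,0,0]

```text
t: 7.48
tool_pos: [0.5668, -0.072, 0.133]
tcp_rot: [0.001, 0.976, 0.219, 0.002]
force: [1.6, 0.4, 10.9]
gripper_width: 0.0123
```

Request:
send_rows:
  offset:
    - [0,0,-0.003]
    - [0,0,-0.006]
    - [0,0,-0.009]
    - [0,0,-0.012]
    - [0,0,-0.014]
  dr:
    - [0,0,0]
    - [0,0,0]
    - [0,0,0]
    - [0,0,0]
    - [0,0,0]

```text
t: 7.9
tool_pos: [0.5653, -0.0716, 0.1174]
tcp_rot: [-0.0, 0.976, 0.219, 0.0]
force: [5.5, 2.3, -3.2]
gripper_width: 0.0117
```

Request:
send_rows:
  offset:
    - [0,0,-0.001]
    - [0,0,-0.002]
    - [0,0,-0.002]
    - [0,0,-0.002]
  dr:
    - [0,0,0]
    - [0,0,0]
    - [0,0,0]
    - [0,0,0]

```text
t: 8.23
tool_pos: [0.5655, -0.0717, 0.1165]
tcp_rot: [-0.0, 0.976, 0.219, 0.0]
force: [-0.6, 3.4, 13.4]
gripper_width: 0.012
```

Run:
```python
from m import *
c=cap('side');s=r.state();print(s['tool_pos'],s['force'],s['moment'],s['gripper_width'])
meas(.05,.12,.01)
cv2.imwrite('pics/s5c.png',cv2.resize(c['color'][80:210,280:440],None,fx=5,fy=4.6,interpolation=cv2.INTER_CUBIC))
```

```text
[ 0.56548195 -0.07166193  0.1165607 ] [-0.32583852  3.05772608 13.73000707] [0.69306895 0.1640221  0.02071209] 0.012123904728512177
199 z 0.05573199888357583 0.11931437326302353 s -0.026315923926664105 0.027407623849704705 t -0.0247540616580652 0.028486583132641595
z0.050 n4 t 0.0237 0.0283 mid 0.0260 s med 0.0073
z0.060 n34 t 0.0180 0.0285 mid 0.0233 s med 0.0054
z0.070 n13 t 0.0198 0.0240 mid 0.0219 s med 0.0073
z0.080 n22 t -0.0248 0.0246 mid -0.0001 s med 0.0074
z0.090 n35 t -0.0222 0.0251 mid 0.0014 s med 0.0068
z0.100 n72 t -0.0188 0.0202 mid 0.0007 s med 0.0082
z0.110 n19 t -0.0131 0.0142 mid 0.0006 s med 0.0067
```

View pics/s5c.png

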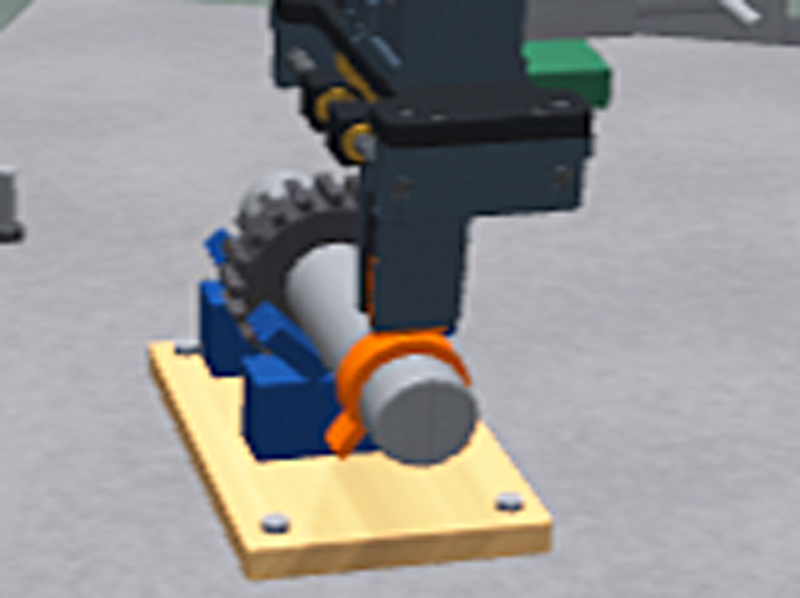

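The force rose to about 11 N, flipped to −3 N (the snap), then rose to +13 N with motion stopped. The jaw tip at about z 0.056 gives an origin at about 0.086. I'll push 1 mm more to confirm it is hard home, then release.

Request:
send_rows:
  offset:
    - [0,0,-0.001]
    - [0,0,-0.001]
    - [0,0,-0.001]
  dr:
    - [0,0,0]
    - [0,0,0]
    - [0,0,0]

```text
t: 8.53
tool_pos: [0.5656, -0.0716, 0.1164]
tcp_rot: [-0.0, 0.976, 0.219, 0.0]
force: [-6.5, 3.9, 27.6]
gripper_width: 0.012
```

Request:
send_rows:
  offset:
    - [0,0,0.002]
    - [0,0,0.002]
    - [0,0,0.002]
    - [0,0,0.002]
    - [0,0,0.002]
  dr:
    - [0,0,0]
    - [0,0,0]
    - [0,0,0]
    - [0,0,0]
    - [0,0,0]
  fingers: 0.4

```text
t: 8.95
tool_pos: [0.5647, -0.0717, 0.1165]
tcp_rot: [-0.0, 0.976, 0.219, -0.0]
force: [0.2, 0.9, -0.3]
gripper_width: 0.042
```

Request:
send_rows:
  offset:
    - [0,0,0]
    - [0,0,0]
    - [0,0,0]
    - [0,0,0]
    - [0,0,0]
  dr:
    - [0,0,0]
    - [0,0,0]
    - [0,0,0]
    - [0,0,0]
    - [0,0,0]

```text
t: 9.37
tool_pos: [0.5651, -0.0718, 0.1169]
tcp_rot: [-0.0, 0.976, 0.219, -0.0]
force: [-0.4, 0.1, 0.5]
gripper_width: 0.0546
```

Hard home: 27 N with no further motion. I'll raise straight up and back away so both cameras see it.

Request:
send_rows:
  offset:
    - [0,0,0.01]
    - [0,0,0.03]
    - [0,0,0.06]
    - [0,0,0.09]
    - [0,0,0.12]
  dr:
    - [0,0,0]
    - [0,0,0]
    - [0,0,0]
    - [0,0,0]
    - [0,0,0]

```text
t: 9.78
tool_pos: [0.5648, -0.0717, 0.239]
tcp_rot: [-0.0, 0.976, 0.219, -0.0]
force: [0.5, -0.3, -0.5]
gripper_width: 0.0547
```

Request:
send_rows:
  offset:
    - [-0.01,-0.03,0.01]
    - [-0.02,-0.06,0.01]
    - [-0.03,-0.1,0.01]
    - [-0.04,-0.14,0.01]
    - [-0.05,-0.17,0.01]
  dr:
    - [0,0,0]
    - [0,0,0]
    - [0,0,0]
    - [0,0,0]
    - [0,0,0]

```text
t: 10.2
tool_pos: [0.5144, -0.2441, 0.2481]
tcp_rot: [0.0, 0.976, 0.219, 0.0]
force: [0.6, 0.2, -0.8]
gripper_width: 0.0546
```

Request:
send_rows:
  offset:
    - [-0.01,-0.03,0]
    - [-0.02,-0.06,0]
    - [-0.03,-0.1,0]
    - [-0.035,-0.12,0]
    - [-0.035,-0.12,0]
  dr:
    - [0,0,0]
    - [0,0,0]
    - [0,0,0]
    - [0,0,0]
    - [0,0,0]

```text
t: 10.62
tool_pos: [0.4791, -0.3653, 0.2478]
tcp_rot: [0.001, 0.976, 0.217, 0.0]
force: [-0.3, 0.2, -0.3]
gripper_width: 0.0548
```

Run:
```python
from m import *
c=cap('side','s6.png');b=cap('top','t6.png');s=r.state();print(s['tool_pos'],s['force'])
q,S,t=meas(.05,.15,.01)
k=q[:,2]>.112;print('tab',cv2.minAreaRect((q[k][:,:2]*1000).astype(np.float32)))
P=pts(b);H=cv2.cvtColor(b['color'],cv2.COLOR_BGR2HSV)
k=(H[...,0]>5)&(H[...,0]<16)&(H[...,1]>150)&(P[...,2]>.135)&(P[...,2]<.16)&(abs(P[...,0]-.566)<.05)&(abs(P[...,1]+.071)<.05)
Q=P[k];print('top tab',len(Q),Q.mean(0),cv2.minAreaRect((Q[:,:2]*1000).astype(np.float32)),'groove (top cam) .5664 -.0712')
A=cv2.resize(c['color'][80:210,280:440],None,fx=2.5,fy=2.5,interpolation=cv2.INTER_CUBIC)
B=cv2.resize(b['color'][140:270,350:510],None,fx=2.5,fy=2.5,interpolation=cv2.INTER_CUBIC)
cv2.imwrite('pics/c6.png',np.hstack([A,B]))
```

```text
[ 0.47974662 -0.36227509  0.24743969] [ 0.3211059   0.3341022  -0.26212524]
425 z 0.05857145643670614 0.1458275185078279 s -0.020485953216101593 0.022936054591579047 t -0.01977143719268946 0.028503219806006716
z0.050 n5 t 0.0231 0.0285 mid 0.0258 s med 0.0051
z0.060 n30 t 0.0176 0.0285 mid 0.0230 s med 0.0047
z0.070 n15 t 0.0194 0.0246 mid 0.0220 s med 0.0064
z0.080 n23 t 0.0200 0.0259 mid 0.0229 s med 0.0055
z0.090 n36 t -0.0198 0.0251 mid 0.0027 s med 0.0072
z0.100 n70 t -0.0161 0.0215 mid 0.0027 s med 0.0078
z0.110 n63 t -0.0133 0.0150 mid 0.0009 s med 0.0065
z0.120 n70 t -0.0131 0.0149 mid 0.0009 s med 0.0060
z0.130 n71 t -0.0123 0.0144 mid 0.0010 s med 0.0062
z0.140 n42 t -0.0135 0.0144 mid 0.0005 s med 0.0062
tab ((564.240234375, -66.26557159423828), (28.30154037475586, 11.99510383605957), 21.609220504760742)
top tab 163 [ 0.56489805 -0.07042215  0.14391571] ((565.0527954101562, -71.13932037353516), (30.22658920288086, 11.692020416259766), 25.825878143310547) groove (top cam) .5664 -.0712
```

View pics/c6.png

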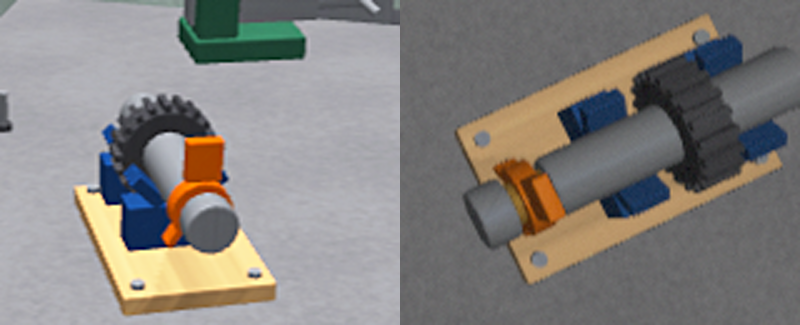

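View pics/t6.png

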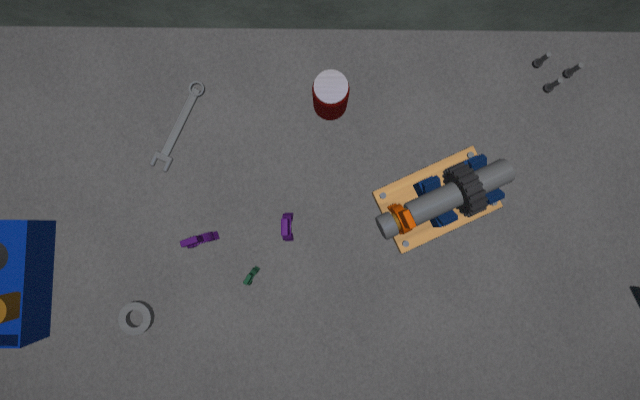

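The clip sits upright on the groove: tab at top (402,217), upright in the side crop at (203,160). The can (330,95) and green clip (251,275) haven't moved. I'll hand in.

```bash
python3 -c "
from station import r
s=r.state();print(s['t'],abs(s['qvel']).max());print(r.job_done())"
```

```text
10.7167 0.02845782176872968
the job is handed in; nothing more can be done
None
```

The orange clip is snapped onto the brass groove and released, and I handed the job in at about 10.7 s of the 35 s allowed. I gripped it by its tab, turned it 40° to line up with the shaft and pressed it straight down.

- **Snap:** the force rose to about 11 N, flipped to −3 N as it snapped, then reached 13 N. An extra 1 mm of push gave 27 N with no further movement, so it is on the groove floor.
- **Seated position:** both cameras put the clip within about 1.5 mm of the shaft axis sideways and within about 2 mm of the groove's middle along the shaft. The tab top read 0.144–0.146 m against the 0.145 m expected.
- **Angle:** the top camera puts the bore within 1° of the shaft. The side camera's rectangle fit of the tab read about 4° off, which is still inside the 15° limit.
- **Surroundings:** the gripper is well clear and reads no contact force. In the top view the green clip and the red can are where they started.

No check failed. The two cameras differ by 1–2 mm, in line with their stated calibration.

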